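Open the dust cover and index the disc carriage

ROBOT

A 6-joint arm with a two-finger parallel gripper is mounted at the origin on a cart in front of the work surface, level with it; the furniture and walls round the work are solid. World frame = base frame: x ahead of the robot, y to its left, z up, the work surface at z = 0. Lengths are in mm, angles in degrees, forces in N, time in s.
With the tool pointing down it reaches from about 300 to 850 mm from the base axis. Payload 4.2 kg.
Tool frame: the origin (TCP) lies between the finger pads, 19 mm behind the fingertips; this is the grasp point; z points along the fingers, y is the line along which they close (so a half turn about z gives the same grasp; the last joint's range is limited). The gripper opens to 91 mm and grips with 3 to 60 N. Pads are 32 mm wide; open, the fingers measure 118 mm over their backs; the gripper's body (76 mm by 178 mm) begins 60 mm behind the grasp point.
Start: joints at [68.239, 18.312, 89.639, -0, 72.044, -1.146], TCP at [202.453, 538.195, 232.776] pointing down, gripper open.
Joint ranges: [-177.97, 177.97], [-48.28, 115.42], [12.27, 149.76], [-77.06, 257.06], [2.81, 150.46], [-146.56, 146.56]. Speed limits (degrees/s): [147.25, 147.25, 180, 180, 180, 180].

INTERFACE

Orientations are given as [roll, pitch, yaw] about the fixed x, y, z axes, in that order (R = Rz(yaw) Ry(pitch) Rx(roll)).
In Python, from workcell import state, grab_frame, job_done, masks_of, landmark_of gives the robot as it stands. The module is installed in compiled form; this text tells all that it offers.
- The arm moves only by the tool move_arm, never from a script. Its argument "plan" is a list of rows, each an object of numbers: "x", "y", "z": the shift along the tool's x, y, z in mm; "rx", "ry", "rz": the turn, a rotation vector about the tool's x, y, z in rad. A call has 1 to 10 rows; each row shifts and turns the commanded pose from where the row before left it, along the tool's axes as they then stand; what a row does not reach is not made up. A row lasts 1/10 s, in which the tool goes at most 50 mm and 8.59 degrees, less where a joint would pass 70% of its speed; a pose out of reach is approached as far as the arm can. A call is refused whole if a number of a shift passes 50 or a number of a turn 0.15, either way. A call with a gripper value outside its range is refused whole. "grip" is the opening, from 0 (shut) to 1 (fully open), set as the call begins (left out, the last holds). The fingers move at their own pace and stop on an object; "squeeze" is the grip in N (left out, the last holds). Time passes only in rows, so rows that do not move let the fingers close. It gives the time, the measured TCP pose, the force, the opening and the grip force at its end, in the units of the state.
- state(): the state, without advancing time (a new reading comes with each control period).
- grab_frame(name): name is "side" or "top" or "wrist"; returns a dict with "img" (480x640x3 uint8, red, green, blue), "z_map" (480x640 float32, mm along the optical axis (not along the pixel's ray), 0 where there is no reading), "fx", "fy", "cx", "cy" (pixels), "rvec" (rotation vector, rad) and "tvec" (3), from world to camera coordinates, as OpenCV has them. Camera axes: x right, y down, z forward; pixel columns grow to the right and rows downward; lengths in mm; the calibration is good to about 2 mm. The wrist camera is an equidistant fisheye: a pixel r from the principal point sees the ray r / f radians off the axis. A picture is of the moment at which its call begins.
- job_done(): hands the job in; it is judged then, once.
Trained networks look in the newest picture that a camera, given by its name, has taken for a name from the list of things; names that differ only in an ending like _2 or _b are one class to them, and where a whole thing is asked for, a point or a joint stands for the part that bears it (a point fixed in the world has none). Each returns a list of dicts, best first, with "p" (0 to 1); they miss things now and then, are a little off and sometimes report something else, mostly with a low value. They report only what shows in the picture. A call takes as long as a camera call.
- masks_of(camera, label): "pixels" (480x640 bool, what is visible of it) and "box" ([centre column, centre row, width, height] in pixels, round what is visible of it).
- landmark_of(camera, label): "point" ([column, row] in pixels: a listed point, or the origin of a listed thing).
The state is a dict: "time_s": time; "qpos": joint angles; "qvel": joint speeds; "effort": joint torques, N m; "ee_pos": TCP position; "ee_rot": TCP orientation; "force": force on the tool from outside, world axes, zero at the start; "torque": the same for the moment, N m; "gripper_width": finger opening in mm; "gripper_force": force on a finger pad.
Only numpy, scipy, OpenCV 4.12 (cv2) and the standard library are available. Lean on these libraries where they do the work, as an engineer would, in place of code of your own. Each camera call takes 0.05 s, during which the arm holds its last target. There are 200 camera calls.

TASK

Fold the blue dust cover of the disc stage up until it stands straight upright, and leave it standing so. Then take the carriage by its orange grip tab and slide it to the right along the rail until its ball clicks into the notch of the red-edged notch block, so that the two white marks line up; do not run on past the notch. Finish while still gripping the tab with the carriage in the notch, and leave the two jars and the brown vial where they are.

Things in the scene. Friction and masses are not known exactly. Their poses are not given: they have to be found in the camera images.
- stage: Fixed aluminium disc stage. Origin on the worktop under the rail's middle; x points away from the robot's side (to the hinge), y to the left along the rail, z up. Base plate 12 mm thick, x -60 to +90 mm, y -160 to +160 mm. Rail along y at x = 0, 20 mm wide. Two hinge posts 100 mm high at x = +78 mm, y = +-146 mm.
- cover (a joint): Angle of the blue dust cover (rad). 0 = level, 100 mm above the worktop, over the rail and hiding the carriage; pi/2 = upright behind the rail; up to 2.7 = laid far back. Panel 121 mm deep, 270 mm long, 4 mm thick. Stiff hinge: it stays where it is left (1 to 4 N at the peg moves it).
- cover_hinge (a point): Fixed point on the cover's hinge axis, which runs parallel to the stage's y; at stage x = +78, y = -159, z = +100 mm, level with the peg's grip point along the axis.
- cover_peg (a point): Grip point of the orange round pull peg, 12 mm diameter, that sticks out 47 mm to the right (stage -y) from the cover's free right corner, parallel to the hinge, 112 mm from it, with an 18 mm button on its end. Point: mid-length, on the peg's axis. At cover angle a it is at stage x = 78 - 112 cos(a), z = 100 + 112 sin(a) mm. The peg can turn between the fingers.
- carriage (a joint): Travel of the carriage along the rail (m): 0 = left end, grows towards the right (-y of the stage), 0.18 = right end. Drags with about 1 N of friction.
- carriage_grip (a point): Grip point of the orange upright grip tab on the carriage: 16 mm thick along the stage's x, 30 mm along y, from 42 to 81 mm above the worktop. Point: on the tab's middle plane, 66 mm above the worktop. The carriage plate round it is at 42 mm; the disc (45 mm wide) has its centre 59 mm to the left of the tab and its top at 50 mm.
- carriage_mark (a point): Foot of the brass plunger screw beside a white mark at the front of the carriage, 42 mm above the worktop, 34 mm to the left (stage +y) of the grip point and 26 mm nearer the front (-x). The spring-loaded ball is under it.
- notch_mark (a point): Middle of the notch block (60 mm long, brass, red front edge with white mark; fixed, its place along the rail differs), 22 mm above the worktop. In the notch, carriage_mark is straight above it. From about 36 to 16 mm before it the ball climbs a ramp (2 to 5 N drag), runs level, then drops in: within 5 mm it pulls a loose carriage in by itself; about 9 N pushes it out again.
- jar_blue: Bystander: white jar with blue lid, 62 mm diameter, 92 mm high, origin under its middle.
- jar_white: Bystander: white jar with white lid, 52 mm diameter, 78 mm high, origin under its middle.
- vial_brown: Bystander: brown glass vial with black cap, 30 mm diameter, 64 mm high, origin under its middle.

How it is judged (in metres and radians):
On the way, in this order (a step that is already met when the one before it is completed fails the run):
1. the cover stands upright (within 10 degrees) and is let go (value of joint cover between 1.396 and 1.745 rad and contact force between the fingers and stage below 0.2 N), for 0.3 s.
2. the carriage is in the notch (marks within 2 mm) while gripped (y of carriage_mark in the frame of notch_mark between -0.002 and 0.002 m and contact force between the fingers and stage above 2 N and x of the grasp point in the frame of carriage_grip between -0.012 and 0.012 m and y of the grasp point in the frame of carriage_grip between -0.02 and 0.02 m and z of the grasp point in the frame of carriage_grip below 0.024 m), for 0.3 s.
At the end, for the whole second after the job is handed in: The cover stands upright within 10 degrees; the carriage rests in the notch, its mark within 2 mm of the block mark along the rail; the fingers grip the orange tab (over 2 N, TCP within 12 mm of the grip point along stage x, 20 mm along y, at most 24 mm above it) (all of step 2 and value of joint cover between 1.396 and 1.745 rad and velocity of joint carriage between -0.01 and 0.01 m/s); the arm keeps its last pose, push and grip.
It fails at once if the carriage is run more than 15 mm past the notch (y of carriage_mark in the frame of notch_mark below -0.015 m).
It fails at once if a bystander is moved more than 15 mm (distance of any of jar_blue, jar_white, vial_brown from where it was at the start of the episode above 0.015 m).
It also fails if it takes over 56 s, if anything falls off the work surface, if the arm or the gripper's body presses on something with over 40 N, if the wrist force passes 120 N, or if a joint passes its speed limit or range.

## Working session

There is one attempt and no reset: what is moved stays moved. The work goes in short steps, Python scripts to look and compute and a tool call to move; the robot and the scene stay as the last step left them, time stands still between calls to the robot, and variables do not carry over. Pictures are saved under pics/ and viewed, at most 10 in all, crops included, and the job is handed in when it is done.

Besides the shell and the picture viewer there is one more tool, called by a JSON object that holds its "op" and its "data", one argument or row to a line. move_arm: Moves the arm, as the interface text tells. Its arguments: {"type":"object","properties":{"plan":{"type":"array","items":{"type":"object","properties":{"x":{"type":"number"},"y":{"type":"number"},"z":{"type":"number"},"rx":{"type":"number"},"ry":{"type":"number"},"rz":{"type":"number"}}}},"grip":{"type":"number"},"squeeze":{"type":"number"}},"required":["plan"]}

```bash
mkdir -p pics; cat > h.py <<'E'
import numpy as np, cv2
from workcell import *
def cam(n):
    f=grab_frame(n); R=cv2.Rodrigues(np.array(f['rvec'],float))[0]; f['R']=R; f['t']=np.array(f['tvec'],float).ravel(); return f
def ray(f,p):
    d=np.array([(p[0]-f['cx'])/f['fx'],(p[1]-f['cy'])/f['fy'],1.]); return -f['R'].T@f['t'], f['R'].T@d
def atz(f,p,z):
    o,d=ray(f,p); return o+d*(z-o[2])/d[2]
def depth(f,p):
    c,r=int(round(p[0])),int(round(p[1])); w=f['z_map'][max(r-1,0):r+2,max(c-1,0):c+2]; w=w[w>0]
    if not len(w): return None
    o,d=ray(f,p); return o+d*np.median(w)
def save(f,n): cv2.imwrite('pics/'+n,f['img'][:,:,::-1])
E
python3 - <<'E'
from h import *
np.set_printoptions(precision=1,suppress=True)
print(state())
ims=[]
for n in ('side','top'):
    f=cam(n); save(f,n+'0.png'); print(n,'cam at',-f['R'].T@f['t'], 'fwd',f['R'][2])
    for l in ('stage','cover_hinge','cover_peg','carriage_grip','carriage_mark','notch_mark','jar_blue','jar_white','vial_brown'):
        for q in landmark_of(n,l)[:2]:
            z={'cover_hinge':100,'cover_peg':100,'carriage_grip':66,'carriage_mark':42,'notch_mark':22}.get(l,0)
            print(l,round(q['p'],2),np.array(q['point']),'at z',atz(f,q['point'],z),'depth',depth(f,q['point']))
E
```

```text
{'time_s': 0.0, 'qpos': array([68.2, 18.4, 89.7,  0. , 72. , -1.1]), 'qvel': array([-0.1, -0. ,  0.1, -0.1, -0.2,  0. ]), 'effort': array([ -0. , -41.2, -23.2,   0.1,   0. ,  -0. ]), 'ee_pos': array([202.3, 537.8, 231.9]), 'ee_rot': array([-179.9,   -0. ,  159.4]), 'force': array([-1.2,  0.1, -0.1]), 'torque': array([-0., -0.,  0.]), 'gripper_force': 0.0, 'gripper_width': 91.40965151705367}
side cam at [385.7 993.8 516.9] fwd [ 0.2 -0.8 -0.5]
stage 0.75 [393.2 283.4] at z [447.4 307.3   0. ] depth [446.1 321.5  10.7]
stage 0.63 [360.8 180.9] at z [588.7 -93.1   0. ] depth [538.2 177.5 128.7]
cover_hinge 0.77 [312.6 207.9] at z [610.8 254.  100. ] depth [664.5  77.5   0.6]
cover_hinge 0.57 [359.9 178.9] at z [553.2 108.2 100. ] depth [540.7 174.  131. ]
cover_peg 0.59 [360.3 181.2] at z [550.1 118.8 100. ] depth [563.7  46.6  65.6]
carriage_grip 0.68 [446.  280.8] at z [361.7 366.2  66. ] depth [360.6 337.8  45.6]
carriage_mark 0.76 [443.7 281.7] at z [363.9 336.3  42. ] depth [364.  338.8  43.8]
jar_blue 0.96 [235.3 256.7] at z [751.5 305.3   0. ] depth [738.4 330.1  18.6]
jar_white 
[... 312 characters left out ...]
at z [610.5 243.9 100. ] depth [628.9 237.3   0.6]
cover_peg 0.88 [387.6 264.9] at z [543.1 167.6 100. ] depth [539.1 172.6 134.4]
carriage_mark 0.63 [288.4 383.9] at z [358.9 326.5  42. ] depth [365.3 324.7 127.7]
carriage_mark 0.25 [325.6 337.8] at z [431.4 265.   42. ] depth [431.6 268.7 133.8]
notch_mark 0.92 [324.1 338.3] at z [430.5 266.7  22. ] depth [430.9 271.  133.6]
jar_blue 0.73 [301.6 157.3] at z [749.  299.7   0. ] depth [724.1 300.2  83. ]
jar_white 0.87 [362.1 148.2] at z [764.8 191.5   0. ] depth [744.9 198.4  63.1]
vial_brown 0.87 [235.7 202. ] at z [669.1 416.2   0. ] depth [657.4 410.7  52.7]
vial_brown 0.28 [304.4 330.4] at z [444.3 299.2   0. ] depth [443.2 300.  125.4]
```

View pics/top0.png

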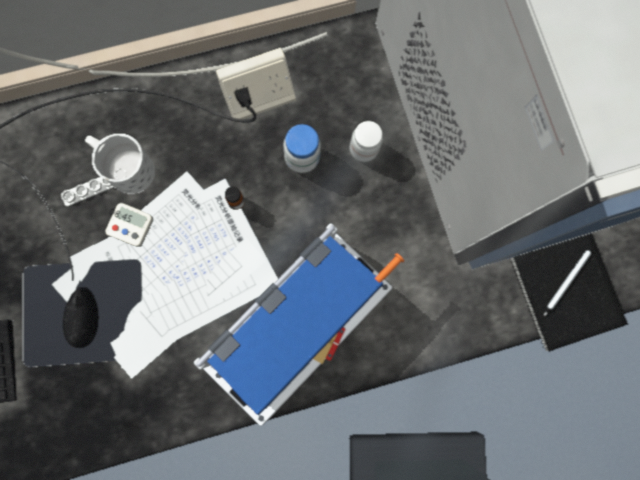

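View pics/side0.png

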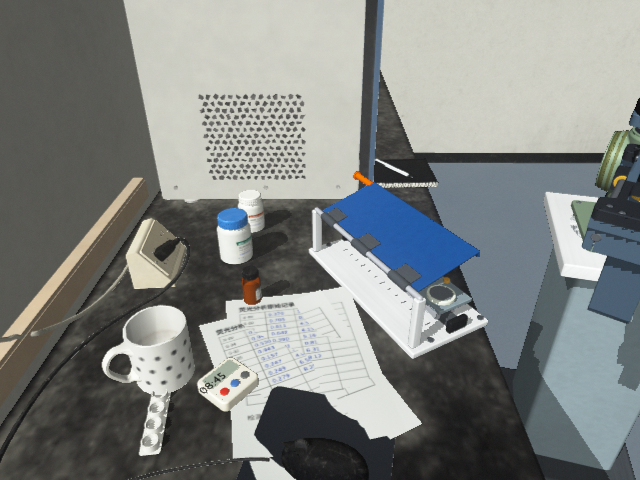

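The top view shows the blue cover, slightly raised. The peg is at about (390,266), the hinge edge runs (332,230)–(205,362), the front plate corners are at (262,421) and (388,288), and the red notch edge is at (329,350). A big instrument stands to the right of the peg. In the side view the disc shows under the cover at (440,292). Next I'll fit the stage pose and cover angle.

```bash
python3 - <<'E'
from h import *
np.set_printoptions(precision=1,suppress=True)
f=cam('top')
for p,z in (((262,421),12),((388,287),12),((332,229),100),((204,362),100)): print(p,atz(f,p,z))
m=masks_of('top','cover'); print([ (q['p'],q['box']) for q in m])
def cloud(f,M):
    v,u=np.nonzero(M&(f['z_map']>0)); d=np.stack([(u-f['cx'])/f['fx'],(v-f['cy'])/f['fy'],np.ones(len(u))],1)*f['z_map'][v,u][:,None]
    return (d-f['t'])@f['R']
im=f['img'].astype(int)
for n in ('top','side'):
    if n=='side': f=cam('side'); im=f['img'].astype(int)
    B=((im[...,2]>im[...,0]+70)&(im[...,2]>120)).astype(np.uint8)
    k,lab,st,_=cv2.connectedComponentsWithStats(cv2.erode(B,np.ones((5,5)))); i=1+np.argmax(st[1:,4])
    P=cloud(f,lab==i); c=P.mean(0); U,S,V=np.linalg.svd(P-c,full_matrices=False)
    nn=V[2]*np.sign(V[2][2]); print(n,len(P),'c',c,'normal',np.round(nn,3),'tilt',np.degrees(np.arccos(nn[2])),'azim of normal',np.degrees(np.arctan2(nn[1],nn[0])),'long axis',np.round(V[0],3), np.degrees(np.arctan2(V[0][1],V[0][0])))
    O=(im[...,0]>180)&(im[...,1]>70)&(im[...,1]<150)&(im[...,2]<80)
    Q=cloud(f,O); print('orange',len(Q),Q.min(0) if len(Q) else 0,Q.max(0) if len(Q) else 0,Q.mean(0) if len(Q) else 0)
f=cam('top')
P=cloud(f,np.ones((480,640),bool)); 
for y in range(-100,180,20):
    s=P[(abs(P[:,1]-y)<10)&(P[:,0]>300)&(P[:,0]<900)&(P[:,2]>40)]
    if len(s): print(y,'x',s[:,0].min(),s[:,0].max(),'z',s[:,2].max(), 'tall minx', s[s[:,2]>150][:,0].min() if (s[:,2]>150).any() else None)
E
```

```text
(262, 421) [297.8 371.1  12. ]
(388, 287) [515.1 155.4  12. ]
(332, 229) [601.5 253.9 100. ]
(204, 362) [398.5 453.3 100. ]
[(0.79, [305.6, 326.1, 195.4, 177.1])]
top 10335 c [451.1 312.9 120.9] normal [0.2 0.2 1. ] tilt 15.684692209119639 azim of normal 44.97437331236439 long axis [-0.7  0.7  0. ] 135.1148795852884
orange 181 [516.1 152.6  -2.1] [624.1 618.8 139.5] [538.3 180.4 130.1]
side 5813 c [440.5 328.  119.6] normal [0.2 0.2 1. ] tilt 15.62378140727022 azim of normal 44.72729646584312 long axis [-0.7  0.7  0. ] 134.88054907750802
orange 120 [213.1 155.4  19.5] [627.1 626.5 318.9] [528.2 210.4 135. ]
-100 x 571.4597153472056 577.1266226477818 z 351.1909785061406 tall minx 571.4597153472056
-80 x 565.6971144807118 571.3301123212336 z 394.4174611190587 tall minx 565.6971144807118
-60 x 559.900742441379 565.5221160406292 z 405.7867594273246 tall minx 559.900742441379
-40 x 554.2491405776386 615.9796403926176 z 461.59719621493855 tall minx 554.2519994884753
-20 x 546.4282751082309 741.7163321095809 z 529.6070980803497 tall minx 546.4282751082309
0 x 540.5630669074742 741.6935390030266 z 530.1988285935647 tall minx 540.5630669074742
20 x 539.9297515326796 741.340998398547 z 530.5474525079745 tall minx 539.9297515326796
40 x 548.6734943129844 741.9348439519192 z 530.449952344381 tall minx 548.6734943129844
60 x 591.6130621578408 741.9400543515467 z 530.1700283809114 tall minx 591.6130621578408
80 x 654.6789867322527 741.8078762067485 z 529.361286412647 tall minx 654.6789867322527
100 x 717.4903456455809 808.524536418189 z 528.1658136884134 tall minx 717.4903456455809
120 x 788.0537674971715 877.2760652504878 z 417.4928058915849 tall minx 788.0537674971715
140 x 544.9860128980407 899.9990692358887 z 298.3209745251193 tall minx 857.5222666006432
160 x 528.4063684469018 776.1900475245404 z 141.8349959117388 tall minx None
```

```bash
cat >> h.py <<'E'
s2=np.sqrt(.5)
def cloud(f,M):
    v,u=np.nonzero(M&(f['z_map']>0)); d=np.stack([(u-f['cx'])/f['fx'],(v-f['cy'])/f['fy'],np.ones(len(u))],1)*f['z_map'][v,u][:,None]
    return (d-f['t'])@f['R']
def stg(P,o=(445,301)):
    P=np.atleast_2d(P); a=P[:,0]-o[0]; b=P[:,1]-o[1]; return np.stack([(a+b)*s2,(b-a)*s2,P[:,2]],1)
E
python3 - <<'E'
from h import *
np.set_printoptions(precision=1,suppress=True)
f=cam('top'); im=f['img'].astype(int)
B=((im[...,2]>im[...,0]+70)&(im[...,2]>120)).astype(np.uint8)
k,lab,st,_=cv2.connectedComponentsWithStats(B); i=1+np.argmax(st[1:,4])
C=stg(cloud(f,lab==i)); print('cover stage pct',np.percentile(C,[0.3,1,50,99,99.7],axis=0))
a=np.polyfit(C[:,0],C[:,2],1); print('slope',np.degrees(np.arctan(a[0])),'z at x=78',np.polyval(a,78),'x at z 102',(102-a[1])/a[0])
O=(im[...,0]>170)&(im[...,1]>60)&(im[...,1]<150)&(im[...,2]<90); O[:,:370]=0;O[:,410:]=0
Q=stg(cloud(f,O)); Q=Q[Q[:,2]>110]; print('peg',len(Q),np.percentile(Q,[2,50,98],axis=0))
for l in ('cover_peg',):
    for q in landmark_of('top',l)+landmark_of('top','cover_hinge'): print(q['p'],q['point'],stg(atz(f,q['point'],130)),stg(atz(f,q['point'],100)))
for p in ((262,421),(388,287),(198,363)): print(p,stg(atz(f,p,12)))
E
```

```text
cover stage pct [[ -36.2 -132.   102.2]
 [ -35.5 -130.   103.6]
 [  12.6    5.8  120.9]
 [  70.5  133.   135.5]
 [  72.   134.7  136.7]]
slope -15.676973061209388 z at x=78 102.51043657139076 x at z 102 79.8187414980416
peg 201 [[ -32.4 -178.7  131. ]
 [ -27.9 -156.9  135.7]
 [ -23.5 -131.3  139.5]]
0.94 [392.5, 268.9] [[ -33.9 -158.9  130. ]] [[ -34.8 -164.4  100. ]]
0.8 [335.8, 221.2] [[  79.  -151.9  130. ]] [[  81.7 -157.2  100. ]]
(262, 421) [[-54.5 153.6  12. ]]
(388, 287) [[ -53.4 -152.6   12. ]]
(198, 363) [[ 88.  160.6  12. ]]
```

{"op": "move_arm", "data": {
  "plan": [
    {"rz":0.142},
    {"rz":0.142},
    {"rz":0.142},
    {}
  ],
  "grip": 1
}}

```text
schema error: expected keys x, y, z, rx, ry, rz
```

{"op": "move_arm", "data": {
  "plan": [
    {"x":0,"y":0,"z":0,"rx":0,"ry":0,"rz":0.142},
    {"x":0,"y":0,"z":0,"rx":0,"ry":0,"rz":0.142},
    {"x":0,"y":0,"z":0,"rx":0,"ry":0,"rz":0.142},
    {"x":-35,"y":-2,"z":0,"rx":0,"ry":0,"rz":0},
    {"x":-35,"y":-2,"z":0,"rx":0,"ry":0,"rz":0},
    {"x":-35,"y":-2,"z":0,"rx":0,"ry":0,"rz":0},
    {"x":-35,"y":-2,"z":0,"rx":0,"ry":0,"rz":0},
    {"x":-35,"y":-2,"z":0,"rx":0,"ry":0,"rz":0},
    {"x":-35,"y":-2,"z":0,"rx":0,"ry":0,"rz":0},
    {"x":-35,"y":-2,"z":0,"rx":0,"ry":0,"rz":0}
  ],
  "grip": 1
}}

```text
time_s: 2.35
ee_pos: [366.5, 353.9, 232.9]
ee_rot: [180.0, 0.0, 135.0]
force: [0.3, 0.1, 0.4]
gripper_width: 91.4
gripper_force: 0.0
```

{"op": "move_arm", "data": {
  "plan": [
    {"x":-35,"y":-1,"z":0,"rx":0,"ry":0,"rz":0},
    {"x":-35,"y":-1,"z":0,"rx":0,"ry":0,"rz":0},
    {"x":-35,"y":-1,"z":0,"rx":0,"ry":0,"rz":0},
    {"x":-35,"y":-2,"z":0,"rx":0,"ry":0,"rz":0},
    {"x":-35,"y":-2,"z":0,"rx":0,"ry":0,"rz":0},
    {"x":-35,"y":-2,"z":0,"rx":0,"ry":0,"rz":0},
    {"x":0,"y":0,"z":0,"rx":0,"ry":0,"rz":0},
    {"x":0,"y":0,"z":0,"rx":0,"ry":0,"rz":0}
  ]
}}

```text
time_s: 3.15
ee_pos: [507.9, 199.7, 232.6]
ee_rot: [-180.0, -0.0, 134.9]
force: [-1.2, -0.8, -0.2]
gripper_width: 91.3
gripper_force: 0.0
```

{"op": "move_arm", "data": {
  "plan": [
    {"x":-21,"y":-1,"z":0,"rx":0,"ry":0,"rz":0},
    {"x":-21,"y":-1,"z":20,"rx":0,"ry":0,"rz":0},
    {"x":0,"y":0,"z":20,"rx":0,"ry":0,"rz":0},
    {"x":0,"y":0,"z":0,"rx":0,"ry":0,"rz":0},
    {"x":0,"y":0,"z":0,"rx":0,"ry":0,"rz":0}
  ]
}}

```text
time_s: 3.65
ee_pos: [535.4, 169.9, 193.0]
ee_rot: [-180.0, -0.0, 135.1]
force: [0.2, -0.8, 0.4]
gripper_width: 91.0
gripper_force: 0.0
```

```bash
cat >> h.py <<'E'
def fray(f,p):
    x,y=p[0]-f['cx'],p[1]-f['cy']; r=np.hypot(x,y); th=r/f['fx']; d=np.array([x/r*np.sin(th),y/r*np.sin(th),np.cos(th)]); return -f['R'].T@f['t'], f['R'].T@d
def fatz(f,p,z):
    o,d=fray(f,p); return o+d*(z-o[2])/d[2]
E
python3 - <<'E'
from h import *
np.set_printoptions(precision=1,suppress=True)
f=cam('wrist'); save(f,'w1.png'); s=state(); print(s['ee_pos'],stg(s['ee_pos']))
for l,z in (('cover_peg',130),('cover_hinge',100),('notch_mark',22),('carriage_grip',66),('carriage_mark',42)):
    for q in landmark_of('wrist',l)[:2]: print(l,q['p'],q['point'],stg(fatz(f,q['point'],z)))
E
```

```text
[535.9 170.  193.7] [[ -28.3 -156.9  193.7]]
cover_peg 0.8 [324.2, 264.8] [[ -27.3 -156.8  130. ]]
cover_hinge 0.57 [468.0, 251.6] [[  76.4 -157.2  100. ]]
cover_hinge 0.18 [313.1, 69.2] [[-34.3 -34.3 100. ]]
notch_mark 0.92 [312.9, 68.9] [[-36.2 -16.1  22. ]]
```

View pics/w1.png

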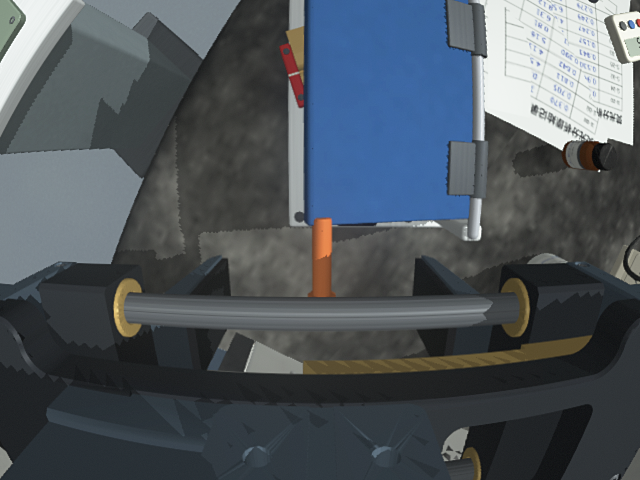

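The wrist view shows the peg at (322,260), centred between the open fingers at (215,290) and (430,290), with the cover edge ahead of the pads. I'll descend and grip.

{"op": "move_arm", "data": {
  "plan": [
    {"x":0,"y":0.5,"z":25,"rx":0,"ry":0,"rz":0},
    {"x":0,"y":0.5,"z":25,"rx":0,"ry":0,"rz":0},
    {"x":0,"y":0,"z":13,"rx":0,"ry":0,"rz":0},
    {"x":0,"y":0,"z":0,"rx":0,"ry":0,"rz":0},
    {"x":0,"y":0,"z":0,"rx":0,"ry":0,"rz":0}
  ]
}}

```text
time_s: 4.45
ee_pos: [537.3, 169.9, 130.4]
ee_rot: [179.9, 0.0, 135.0]
force: [-0.2, 0.2, -0.9]
gripper_width: 91.2
gripper_force: 0.0
```

{"op": "move_arm", "data": {
  "plan": [
    {"x":0,"y":0,"z":0,"rx":0,"ry":0,"rz":0},
    {"x":0,"y":0,"z":0,"rx":0,"ry":0,"rz":0},
    {"x":0,"y":0,"z":0,"rx":0,"ry":0,"rz":0},
    {"x":0,"y":0,"z":0,"rx":0,"ry":0,"rz":0},
    {"x":0,"y":0,"z":0,"rx":0,"ry":0,"rz":0},
    {"x":0,"y":0,"z":0,"rx":0,"ry":0,"rz":0},
    {"x":0,"y":0,"z":0,"rx":0,"ry":0,"rz":0},
    {"x":0,"y":0,"z":0,"rx":0,"ry":0,"rz":0}
  ],
  "grip": 0,
  "squeeze": 20
}}

```text
time_s: 5.25
ee_pos: [536.8, 169.7, 129.7]
ee_rot: [-180.0, -0.0, 135.0]
force: [0.6, -0.3, -0.1]
gripper_width: 30.4
gripper_force: 0.0
```

{"op": "move_arm", "data": {
  "plan": [
    {"x":0,"y":0,"z":0,"rx":0,"ry":0,"rz":0},
    {"x":0,"y":0,"z":0,"rx":0,"ry":0,"rz":0},
    {"x":0,"y":0,"z":0,"rx":0,"ry":0,"rz":0},
    {"x":0,"y":0,"z":0,"rx":0,"ry":0,"rz":0},
    {"x":0,"y":0,"z":0,"rx":0,"ry":0,"rz":0}
  ]
}}

```text
time_s: 5.75
ee_pos: [536.3, 169.2, 129.6]
ee_rot: [-179.9, -0.0, 135.0]
force: [-1.6, -2.4, 0.3]
gripper_width: 11.4
gripper_force: 20.0
```

```bash
python3 -c "
from h import *
a=np.radians(np.linspace(15.7,91,19)); print(np.round(np.stack([np.degrees(a)[1:],-112*np.diff(np.cos(a)),-112*np.diff(np.sin(a))],1),1)); s=state(); print(s['gripper_width'],s['gripper_force'],stg(s['ee_pos']))"
```

```text
[[19.9  2.5 -7.8]
 [24.1  3.1 -7.6]
 [28.2  3.6 -7.3]
 [32.4  4.1 -7.1]
 [36.6  4.6 -6.7]
 [40.8  5.1 -6.4]
 [45.   5.6 -6. ]
 [49.2  6.  -5.6]
 [53.4  6.4 -5.1]
 [57.5  6.7 -4.6]
 [61.7  7.1 -4.1]
 [65.9  7.3 -3.6]
 [70.1  7.6 -3.1]
 [74.3  7.8 -2.5]
 [78.4  7.9 -1.9]
 [82.6  8.1 -1.3]
 [86.8  8.1 -0.8]
 [91.   8.2 -0.2]]
11.447214449759207 20.000227689743042 [[ -28.60726316 -157.77472794  129.62516502]]
```

Gripped. Now I'll follow the arc.

{"op": "move_arm", "data": {
  "plan": [
    {"x":0,"y":2.5,"z":-7.8,"rx":0,"ry":0,"rz":0},
    {"x":0,"y":3.1,"z":-7.6,"rx":0,"ry":0,"rz":0},
    {"x":0,"y":3.6,"z":-7.3,"rx":0,"ry":0,"rz":0},
    {"x":0,"y":4.1,"z":-7.1,"rx":0,"ry":0,"rz":0},
    {"x":0,"y":4.6,"z":-6.7,"rx":0,"ry":0,"rz":0},
    {"x":0,"y":5.1,"z":-6.4,"rx":0,"ry":0,"rz":0},
    {"x":0,"y":5.6,"z":-6.0,"rx":0,"ry":0,"rz":0},
    {"x":0,"y":6.0,"z":-5.6,"rx":0,"ry":0,"rz":0},
    {"x":0,"y":6.4,"z":-5.1,"rx":0,"ry":0,"rz":0}
  ]
}}

```text
time_s: 6.65
ee_pos: [563.9, 196.7, 191.1]
ee_rot: [-179.6, 0.0, 135.0]
force: [-8.0, -8.1, 6.9]
gripper_width: 11.5
gripper_force: 20.0
```

```bash
python3 -c "
from h import *
s=state(); print(s['gripper_width'],s['gripper_force'],s['force'],stg(s['ee_pos']))"
```

```text
11.468530689971237 19.999852180480957 [-7.95326204 -8.08257305  6.85031996] [[  10.32469801 -157.81075665  191.07586741]]
```

{"op": "move_arm", "data": {
  "plan": [
    {"x":0,"y":6.5,"z":-6.6,"rx":0,"ry":0,"rz":0},
    {"x":0,"y":7.0,"z":-4.1,"rx":0,"ry":0,"rz":0},
    {"x":0,"y":7.3,"z":-3.6,"rx":0,"ry":0,"rz":0},
    {"x":0,"y":7.5,"z":-3.1,"rx":0,"ry":0,"rz":0},
    {"x":0,"y":7.8,"z":-2.5,"rx":0,"ry":0,"rz":0},
    {"x":0,"y":7.9,"z":-1.9,"rx":0,"ry":0,"rz":0},
    {"x":0,"y":8.0,"z":-1.3,"rx":0,"ry":0,"rz":0},
    {"x":0,"y":8.0,"z":-0.7,"rx":0,"ry":0,"rz":0},
    {"x":0,"y":7.0,"z":0,"rx":0,"ry":0,"rz":0},
    {"x":0,"y":0,"z":0,"rx":0,"ry":0,"rz":0}
  ]
}}

```text
time_s: 7.65
ee_pos: [615.0, 247.6, 214.5]
ee_rot: [179.7, 0.1, 135.0]
force: [0.8, 0.4, 4.6]
gripper_width: 11.7
gripper_force: 20.0
```

```bash
python3 - <<'E'
from h import *
np.set_printoptions(precision=1,suppress=True)
s=state(); print(s['gripper_width'],s['gripper_force'],s['force'],stg(s['ee_pos']))
f=cam('side'); im=f['img'].astype(int); B=((im[...,2]>im[...,0]+60)&(im[...,2]>90)).astype(np.uint8)
k,lab,st,_=cv2.connectedComponentsWithStats(cv2.erode(B,np.ones((5,5)))); i=1+np.argmax(st[1:,4])
P=stg(cloud(f,lab==i)); c=np.median(P,0); V=np.linalg.svd(P-c,full_matrices=False)[2]; print(len(P),c,V[2])
E
```

```text
11.734254920925336 20.00017136335373 [0.8 0.4 4.6] [[  82.5 -157.9  214.5]]
5814 [ 83.9  35.1 177.1] [ 1.  0. -0.]
```

{"op": "move_arm", "data": {
  "plan": [
    {"x":0,"y":0,"z":0,"rx":0,"ry":0,"rz":0},
    {"x":0,"y":0,"z":0,"rx":0,"ry":0,"rz":0},
    {"x":0,"y":0,"z":0,"rx":0,"ry":0,"rz":0},
    {"x":0,"y":0,"z":0,"rx":0,"ry":0,"rz":0},
    {"x":0,"y":0,"z":0,"rx":0,"ry":0,"rz":0},
    {"x":0,"y":0,"z":0,"rx":0,"ry":0,"rz":0},
    {"x":0,"y":0,"z":-10,"rx":0,"ry":0,"rz":0},
    {"x":0,"y":0,"z":-20,"rx":0,"ry":0,"rz":0},
    {"x":0,"y":0,"z":-25,"rx":0,"ry":0,"rz":0},
    {"x":0,"y":0,"z":-25,"rx":0,"ry":0,"rz":0}
  ],
  "grip": 0.6
}}

```text
time_s: 8.7
ee_pos: [613.1, 246.0, 294.8]
ee_rot: [180.0, 0.0, 135.0]
force: [0.2, -0.1, -0.4]
gripper_width: 54.4
gripper_force: 0.0
```

```bash
python3 - <<'E'
from h import *
np.set_printoptions(precision=2,suppress=True)
f=cam('wrist'); s=state(); print(s['ee_pos'],s['qpos'],'cam stage rel TCP',stg(-f['R'].T@f['t'])-stg(s['ee_pos']))
for n in ('top','side'):
    f=cam(n); save(f,n+'2.png'); print(n)
    for l,z in (('cover_peg',212),('carriage_grip',66),('carriage_mark',42),('notch_mark',22)):
        for q in landmark_of(n,l)[:2]: print(l,q['p'],q['point'],stg(atz(f,q['point'],z)),stg(depth(f,q['point'])))
im=f['img'].astype(int); B=((im[...,2]>im[...,0]+60)&(im[...,2]>90)).astype(np.uint8)
k,lab,st,_=cv2.connectedComponentsWithStats(cv2.erode(B,np.ones((5,5)))); i=1+np.argmax(st[1:,4])
P=stg(cloud(f,lab==i)); c=np.median(P,0); V=np.linalg.svd(P-c,full_matrices=False)[2]; print(len(P),c,np.round(V[2],3))
E
```

```text
[614.79 246.63 300.02] [ 20.86  24.57  70.46   0.01  84.42 -24.12] cam stage rel TCP [[ -1.96  66.94 145.88]]
top
cover_peg 0.65 [341.7, 206.1] [[  80.57 -158.76  212.  ]] [[ 41.29 -79.78 602.03]]
carriage_grip 0.89 [282.7, 355.2] [[-4.29 51.73 66.  ]] [[-4.29 51.18 79.24]]
carriage_mark 0.73 [288.3, 384.8] [[-43.74  80.02  42.  ]] [[-43.74  80.02  41.94]]
notch_mark 0.79 [325.3, 336.5] [[-33.9  -17.55  22.  ]] [[-33.75 -17.41  26.95]]
notch_mark 0.61 [284.1, 384.5] [[-39.22  85.82  22.  ]] [[-38.26  83.79  49.88]]
side
cover_peg 0.62 [310.3, 150.1] [[  86.6  -151.48  212.  ]] [[  88.15 -148.55  213.31]]
carriage_grip 0.89 [420.2, 264.3] [[-6.51 50.39 66.  ]] [[-2.72 54.41 69.76]]
carriage_grip 0.65 [396.6, 282.3] [[56.3  70.57 66.  ]] [[ 87.73 107.59 102.18]]
carriage_mark 0.59 [444.6, 282.6] [[-32.05  84.83  42.  ]] [[-30.5   86.28  43.54]]
5802 [ 83.88  35.12 177.3 ] [ 1.    0.   -0.03]
```

View pics/top2.png

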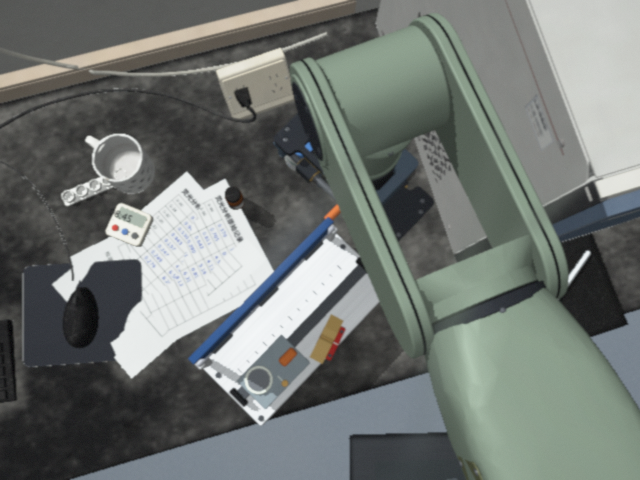

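The top view shows the cover edge-on and upright, along (195,360)–(330,228). The orange tab is at (287,355), the disc at (258,380) and the notch block at (325,340). With the body 178 mm wide across the closing line, gripping across stage x would hit the upright cover. I'll turn 90° and grip along the rail instead, keeping the fingertips above the disc.

{"op": "move_arm", "data": {
  "plan": [
    {"x":30,"y":-12,"z":0,"rx":0,"ry":0,"rz":0},
    {"x":30,"y":-12,"z":0,"rx":0,"ry":0,"rz":0},
    {"x":30,"y":-12,"z":0,"rx":0,"ry":0,"rz":0},
    {"x":30,"y":-12,"z":0,"rx":0,"ry":0,"rz":0},
    {"x":30,"y":-12,"z":0,"rx":0,"ry":0,"rz":0},
    {"x":30,"y":-12,"z":0,"rx":0,"ry":0,"rz":0},
    {"x":30,"y":-12,"z":0,"rx":0,"ry":0,"rz":0},
    {"x":0,"y":0,"z":0,"rx":0,"ry":0,"rz":-0.143},
    {"x":0,"y":0,"z":0,"rx":0,"ry":0,"rz":-0.143},
    {"x":0,"y":0,"z":0,"rx":0,"ry":0,"rz":-0.143}
  ]
}}

```text
time_s: 10.25
ee_pos: [404.9, 335.3, 293.1]
ee_rot: [-180.0, -0.0, 159.9]
force: [0.4, 0.7, 0.6]
gripper_width: 54.4
gripper_force: 0.0
```

{"op": "move_arm", "data": {
  "plan": [
    {"x":0,"y":0,"z":0,"rx":0,"ry":0,"rz":-0.143},
    {"x":0,"y":0,"z":0,"rx":0,"ry":0,"rz":-0.143},
    {"x":0,"y":0,"z":0,"rx":0,"ry":0,"rz":-0.143},
    {"x":0,"y":0,"z":0,"rx":0,"ry":0,"rz":-0.143},
    {"x":0,"y":0,"z":0,"rx":0,"ry":0,"rz":-0.143},
    {"x":0,"y":0,"z":0,"rx":0,"ry":0,"rz":-0.143},
    {"x":0,"y":0,"z":0,"rx":0,"ry":0,"rz":-0.143},
    {"x":0,"y":0,"z":0,"rx":0,"ry":0,"rz":-0.143},
    {"x":0,"y":0,"z":0,"rx":0,"ry":0,"rz":0},
    {"x":0,"y":0,"z":0,"rx":0,"ry":0,"rz":0}
  ]
}}

```text
time_s: 11.25
ee_pos: [405.2, 335.1, 293.0]
ee_rot: [180.0, -0.0, -135.1]
force: [0.3, 0.2, -0.4]
gripper_width: 54.9
gripper_force: 0.0
```

```bash
python3 - <<'E'
from h import *
np.set_printoptions(precision=2,suppress=True)
f=cam('wrist'); save(f,'w3.png'); s=state(); print(s['ee_pos'],stg(s['ee_pos']),s['ee_rot'],s['qpos'])
for l,z in (('carriage_grip',66),('carriage_mark',42),('notch_mark',22),('cover_hinge',100)):
    for q in landmark_of('wrist',l)[:2]: print(l,q['p'],q['point'],stg(fatz(f,q['point'],z)))
E
```

```text
[405.25 335.17 293.07] [[ -3.94  52.26 293.07]] [ 179.99   -0.   -135.04] [ 38.34  11.96  89.76   0.    78.29 -96.63]
carriage_grip 0.96 [318.4, 211.7] [[-9.68 50.01 66.  ]]
carriage_grip 0.65 [87.0, 310.7] [[ 113.56 -251.29   66.  ]]
carriage_mark 0.63 [350.2, 186.2] [[-33.91  84.43  42.  ]]
notch_mark 0.87 [261.7, 183.7] [[-35.68 -15.11  22.  ]]
```

View pics/w3.png

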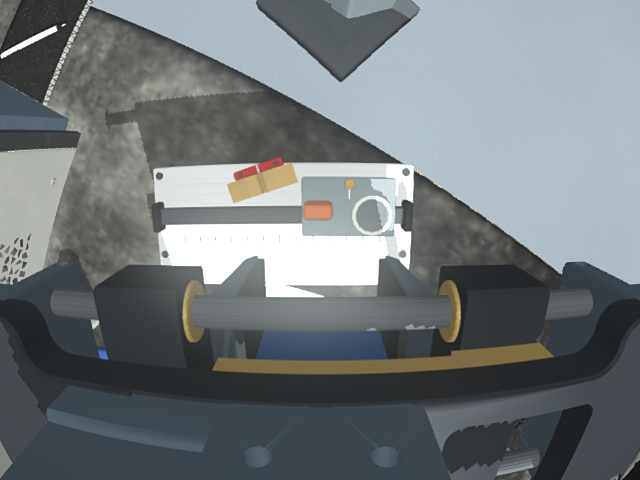

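```bash
python3 - <<'E'
from h import *
np.set_printoptions(precision=2,suppress=True)
f=cam('wrist'); hs=cv2.cvtColor(f['img'],cv2.COLOR_RGB2HSV)
M=masks_of('wrist','carriage_grip')
im=f['img'].astype(int); O=(im[...,0]>im[...,2]+70)&(im[...,0]>im[...,1]+50); O[:195]=0;O[230:]=0;O[:,:290]=0;O[:,340:]=0
v,u=np.nonzero(O); print('orange wrist',len(u),u.min(),u.max(),v.min(),v.max())
P=np.array([stg(fatz(f,(a,b),81))[0] for a,b in zip(u,v)]); print(np.percentile(P,[2,50,98],axis=0), 'zmap',f['z_map'][v,u].min())
print('rail ends', [stg(fatz(f,p,20))[0] for p in ((200,214),(285,214))],'plate front edge',stg(fatz(f,(200,168),12)))
f=cam('top'); im=f['img'].astype(int); O=(im[...,0]>im[...,2]+70)&(im[...,0]>im[...,1]+50); O[:335]=0;O[375:]=0;O[:,:270]=0;O[:,305:]=0
v,u=np.nonzero(O);P=stg(cloud(f,O));print('top',len(u),u.mean() if len(u) else 0,np.percentile(P,[2,50,98],axis=0) if len(P) else 0)
f=cam('side'); im=f['img'].astype(int); O=(im[...,0]>im[...,2]+70)&(im[...,0]>im[...,1]+50);O[:240]=0;O[290:]=0;O[:,:400]=0;O[:,450:]=0
P=stg(cloud(f,O));print('side',len(P),np.percentile(P,[2,50,98],axis=0) if len(P) else 0)
E
```

```text
orange wrist 381 304 331 205 218
[[-18.63  35.85  81.  ]
 [-12.62  48.71  81.  ]
 [ -5.59  62.52  81.  ]] zmap 0.0
rail ends [array([ -0.74, -92.32,  20.  ]), array([ 0.39, 10.9 , 20.  ])] plate front edge [[-55.5  -92.27  12.  ]]
top 0 0 0
side 280 [[-14.9   44.72  45.49]
 [ -5.35  60.84  67.83]
 [ -0.89  65.22  81.26]]
```

```bash
python3 - <<'E'
from h import *
np.set_printoptions(precision=1,suppress=True)
f=cam('top'); im=cv2.imread('pics/top2.png')[:,:,::-1].astype(int)
def rep(n,O,z,r):
    c0,c1,r0,r1=r; K=np.zeros(O.shape,bool);K[r0:r1,c0:c1]=O[r0:r1,c0:c1]
    v,u=np.nonzero(K); P=np.array([stg(atz(f,(a,b),z))[0] for a,b in zip(u,v)]); print(n,len(u),u.mean(),v.mean(),np.percentile(P,[2,50,98],axis=0)[:,:2].tolist())
rep('tab',(im[...,0]>im[...,2]+70)&(im[...,0]>im[...,1]+50),78,(270,305,335,375))
rep('red',(im[...,0]>im[...,1]+80)&(im[...,0]>im[...,2]+80),22,(310,360,320,370))
rep('brass',(im[...,0]>im[...,2]+60)&(im[...,0]<im[...,1]+70),24,(308,350,310,368))
cv2.imwrite('pics/crop4.png',cv2.resize(im[300:440,180:400,::-1].astype(np.uint8),None,fx=3.5,fy=3.5,interpolation=cv2.INTER_CUBIC))
E
```

```text
tab 138 287.4492753623188 356.69565217391306 [[-17.02245160365394, 34.33732366595544], [-11.19579885210354, 47.486068930157835], [-5.477919385240631, 60.544370692833226]]
red 81 334.71604938271605 344.24691358024694 [[-63.22063803995545, -46.3654140920746], [-54.2146002631777, -16.369183882559316], [-44.947439077337165, 4.771935789947005]]
brass 630 327.02698412698413 339.20952380952383 [[-56.39437853540751, -50.68161691232619], [-39.05690891703817, -16.45049851675423], [-21.23255193559746, 18.495337150852563]]
```

View pics/crop4.png

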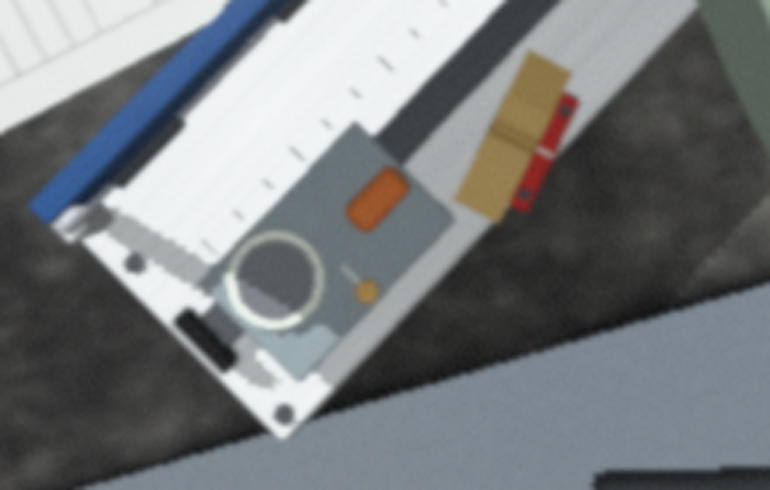

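The crop shows the tab at crop (378,199), just in front of the dark rail. The plunger screw is at (366,291), and the notch line at (510,135) lies on its rail-parallel path. The travel is about 99 mm. I'll descend on the tab.

{"op": "move_arm", "data": {
  "plan": [
    {"x":3.3,"y":-2,"z":30,"rx":0,"ry":0,"rz":0},
    {"x":3.3,"y":-2,"z":30,"rx":0,"ry":0,"rz":0},
    {"x":0,"y":0,"z":30,"rx":0,"ry":0,"rz":0},
    {"x":0,"y":0,"z":30,"rx":0,"ry":0,"rz":0},
    {"x":0,"y":0,"z":30,"rx":0,"ry":0,"rz":0},
    {"x":0,"y":0,"z":20,"rx":0,"ry":0,"rz":0},
    {"x":0,"y":0,"z":0,"rx":0,"ry":0,"rz":0},
    {"x":0,"y":0,"z":0,"rx":0,"ry":0,"rz":0}
  ]
}}

```text
time_s: 12.55
ee_pos: [403.8, 327.9, 123.6]
ee_rot: [-180.0, 0.0, -134.9]
force: [0.6, 1.2, -0.6]
gripper_width: 54.6
gripper_force: 0.0
```

```bash
python3 - <<'E'
from h import *
np.set_printoptions(precision=2,suppress=True)
f=cam('wrist'); save(f,'w5.png'); s=state(); print(s['ee_pos'],stg(s['ee_pos']),s['force'],s['gripper_width'])
for l,z in (('carriage_grip',66),('carriage_mark',42),('notch_mark',22)):
    for q in landmark_of('wrist',l)[:1]: print(l,q['p'],q['point'],stg(fatz(f,q['point'],z)))
E
```

```text
[404.21 328.27 124.26] [[ -9.56  48.12 124.26]] [ 0.24 -0.22  1.05] 54.470744642423405
carriage_grip 0.58 [321.6, 264.4] [[-11.5  48.9  66. ]]
carriage_mark 0.97 [373.8, 215.4] [[-36.67  82.27  42.  ]]
notch_mark 0.97 [230.8, 208.0] [[-38.75 -14.6   22.  ]]
```

View pics/w5.png

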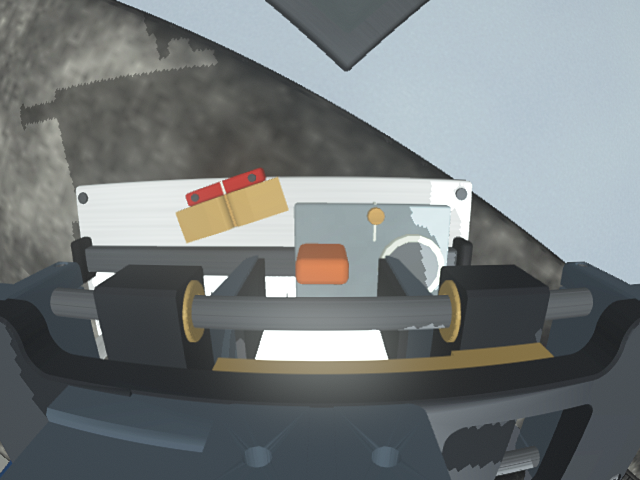

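The tab at (322,264) sits midway between the fingers, the screw is at (375,215) and the notch line at (228,208). Wrist measurement gives about 97 mm of travel. Descending and gripping.

{"op": "move_arm", "data": {
  "plan": [
    {"x":1,"y":0,"z":20,"rx":0,"ry":0,"rz":0},
    {"x":0,"y":0,"z":20,"rx":0,"ry":0,"rz":0},
    {"x":0,"y":0,"z":9,"rx":0,"ry":0,"rz":0},
    {"x":0,"y":0,"z":0,"rx":0,"ry":0,"rz":0},
    {"x":0,"y":0,"z":0,"rx":0,"ry":0,"rz":0}
  ]
}}

```text
time_s: 13.25
ee_pos: [403.3, 327.4, 74.9]
ee_rot: [-180.0, 0.1, -134.9]
force: [0.8, -0.0, -1.4]
gripper_width: 54.6
gripper_force: 0.0
```

{"op": "move_arm", "data": {
  "plan": [
    {"x":0,"y":0,"z":0,"rx":0,"ry":0,"rz":0},
    {"x":0,"y":0,"z":0,"rx":0,"ry":0,"rz":0},
    {"x":0,"y":0,"z":0,"rx":0,"ry":0,"rz":0},
    {"x":0,"y":0,"z":0,"rx":0,"ry":0,"rz":0},
    {"x":0,"y":0,"z":0,"rx":0,"ry":0,"rz":0},
    {"x":0,"y":0,"z":0,"rx":0,"ry":0,"rz":0}
  ],
  "grip": 0,
  "squeeze": 25
}}

```text
time_s: 13.85
ee_pos: [403.0, 327.2, 74.6]
ee_rot: [-180.0, 0.0, -134.9]
force: [-0.4, -0.9, 4.8]
gripper_width: 29.8
gripper_force: 25.0
```

```bash
python3 - <<'E'
from h import *
np.set_printoptions(precision=2,suppress=True)
f=cam('wrist'); s=state(); print(stg(s['ee_pos']),stg(s['force'],(0,0)),s['gripper_width'],s['gripper_force'])
for l,z in (('carriage_grip',66),('carriage_mark',42),('notch_mark',22)):
    for q in landmark_of('wrist',l)[:1]: print(l,q['p'],q['point'],stg(fatz(f,q['point'],z)))
E
```

```text
[[-11.24  48.23  74.59]] [[-0.44  0.67  3.47]] 29.662314097541298 25.000669062137604
carriage_grip 0.93 [320.8, 296.4] [[-12.3   48.49  66.  ]]
carriage_mark 0.65 [388.1, 236.6] [[-35.15  82.98  42.  ]]
notch_mark 0.78 [210.8, 227.6] [[-35.91 -14.9   22.  ]]
```

{"op": "move_arm", "data": {
  "plan": [
    {"x":0,"y":-4,"z":0,"rx":0,"ry":0,"rz":0},
    {"x":0,"y":-7,"z":0,"rx":0,"ry":0,"rz":0},
    {"x":0,"y":-7,"z":0,"rx":0,"ry":0,"rz":0},
    {"x":0,"y":-7,"z":0,"rx":0,"ry":0,"rz":0},
    {"x":0,"y":-7,"z":0,"rx":0,"ry":0,"rz":0},
    {"x":0,"y":-7,"z":0,"rx":0,"ry":0,"rz":0},
    {"x":0,"y":-7,"z":0,"rx":0,"ry":0,"rz":0},
    {"x":0,"y":-7,"z":0,"rx":0,"ry":0,"rz":0},
    {"x":0,"y":-7,"z":0,"rx":0,"ry":0,"rz":0},
    {"x":0,"y":0,"z":0,"rx":0,"ry":0,"rz":0}
  ]
}}

```text
time_s: 15.05
ee_pos: [446.0, 284.1, 74.6]
ee_rot: [-180.0, 0.0, -134.9]
force: [0.0, -1.1, 5.0]
gripper_width: 29.7
gripper_force: 25.0
```

```bash
python3 - <<'E'
from h import *
np.set_printoptions(precision=2,suppress=True)
f=cam('wrist'); s=state(); print(stg(s['ee_pos']),stg(s['force'],(0,0)),s['gripper_width'],s['gripper_force'])
for l,z in (('carriage_grip',66),('carriage_mark',42),('notch_mark',22)):
    for q in landmark_of('wrist',l)[:1]: print(l,q['p'],q['point'],stg(fatz(f,q['point'],z)))
E
```

```text
[[-11.24 -12.41  74.59]] [[-0.74 -1.02  5.25]] 29.68310352462889 25.001508593559265
carriage_grip 0.94 [322.1, 296.0] [[-12.52 -11.75  66.  ]]
carriage_mark 0.68 [390.1, 234.1] [[-36.48  23.13  42.  ]]
notch_mark 0.67 [319.2, 223.8] [[-37.88 -13.27  22.  ]]
```

{"op": "move_arm", "data": {
  "plan": [
    {"x":0,"y":-4,"z":0,"rx":0,"ry":0,"rz":0},
    {"x":0,"y":-5,"z":0,"rx":0,"ry":0,"rz":0},
    {"x":0,"y":-5,"z":0,"rx":0,"ry":0,"rz":0},
    {"x":0,"y":-5,"z":0,"rx":0,"ry":0,"rz":0},
    {"x":0,"y":-5,"z":0,"rx":0,"ry":0,"rz":0},
    {"x":0,"y":-3,"z":0,"rx":0,"ry":0,"rz":0},
    {"x":0,"y":0,"z":0,"rx":0,"ry":0,"rz":0},
    {"x":0,"y":0,"z":0,"rx":0,"ry":0,"rz":0}
  ]
}}

```text
time_s: 16.05
ee_pos: [464.3, 265.8, 74.6]
ee_rot: [180.0, 0.0, -134.9]
force: [-1.0, 0.1, 6.5]
gripper_width: 29.9
gripper_force: 25.0
```

```bash
cat > look.py <<'E'
from h import *
import sys
np.set_printoptions(precision=2,suppress=True)
R={}
for k in range(3):
    f=cam('wrist'); s=state(); print(stg(s['ee_pos'])[0],stg(s['force'],(0,0))[0],round(s['gripper_width'],1))
    for l,z in (('carriage_grip',66),('carriage_mark',42),('notch_mark',22)):
        for q in landmark_of('wrist',l)[:1]: print(' ',l,round(q['p'],2),np.array(q['point']),stg(fatz(f,q['point'],z))[0])
if len(sys.argv)>1:
    cv2.imwrite('pics/'+sys.argv[1],cv2.resize(f['img'][170:320,220:440,::-1],None,fx=3.5,fy=3.5,interpolation=cv2.INTER_CUBIC))
E
python3 look.py n6.png
```

```text
[-11.24 -38.54  74.56] [-0.81  0.74  5.96] 29.7
  carriage_grip 0.97 [321.9 298.5] [-11.28 -37.76  66.  ]
  carriage_mark 0.85 [389.  235.8] [-35.6   -3.31  42.  ]
  notch_mark 0.91 [361.9 222.2] [-38.84 -15.25  22.  ]
[-11.26 -38.57  74.55] [-0.56  1.57  6.42] 29.7
  carriage_grip 0.93 [321.9 301.3] [ -9.84 -37.78  66.  ]
  carriage_mark 0.69 [389. 238.] [-34.42  -3.27  42.  ]
  notch_mark 0.97 [361.3 226.5] [-36.36 -15.55  22.  ]
[-11.23 -38.59  74.55] [-0.06  0.4   4.78] 30.1
  carriage_grip 0.62 [318.7 296.2] [-12.44 -39.27  66.  ]
  carriage_mark 0.96 [386.5 233. ] [-37.07  -4.7   42.  ]
  notch_mark 0.85 [362.  223.8] [-37.94 -15.2   22.  ]
```

View pics/n6.png

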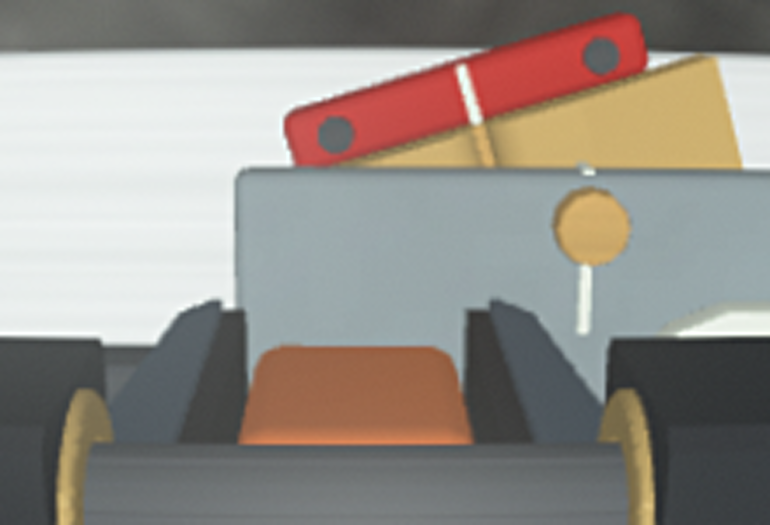

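The screw is at crop (592,227) and the notch line at (485,145), so about 11 mm remain. I'll step in and read the force.

{"op": "move_arm", "data": {
  "plan": [
    {"x":0,"y":-2,"z":0,"rx":0,"ry":0,"rz":0},
    {"x":0,"y":-2,"z":0,"rx":0,"ry":0,"rz":0},
    {"x":0,"y":-2,"z":0,"rx":0,"ry":0,"rz":0},
    {"x":0,"y":0,"z":0,"rx":0,"ry":0,"rz":0},
    {"x":0,"y":0,"z":0,"rx":0,"ry":0,"rz":0}
  ]
}}

```text
time_s: 17.15
ee_pos: [468.9, 261.2, 74.6]
ee_rot: [-180.0, 0.0, -134.9]
force: [-0.3, -1.5, 5.7]
gripper_width: 29.9
gripper_force: 25.0
```

```bash
python3 look.py
```

```text
[-11.19 -45.06  74.58] [-0.55 -0.76  5.25] 29.8
  carriage_grip 0.66 [318.2 300.1] [-10.45 -45.97  66.  ]
  carriage_mark 0.7 [387.6 235.8] [-35.58 -10.56  42.  ]
  notch_mark 0.67 [374.  223.7] [-38.   -14.91  22.  ]
[-11.23 -45.07  74.58] [-1.61 -2.18  6.28] 29.7
  carriage_grip 0.96 [318.6 301. ] [-10.02 -45.81  66.  ]
  carriage_mark 0.75 [388.2 238.5] [-34.19 -10.21  42.  ]
  notch_mark 0.83 [374.9 225.7] [-36.88 -14.38  22.  ]
[-11.23 -45.08  74.58] [-0.57 -0.78  5.41] 29.8
  carriage_grip 0.9 [320.3 297. ] [-12.01 -45.04  66.  ]
  carriage_mark 0.66 [386.5 233.8] [-36.63 -11.22  42.  ]
  notch_mark 0.73 [372.8 226. ] [-36.68 -15.59  22.  ]
```

{"op": "move_arm", "data": {
  "plan": [
    {"x":0,"y":-1,"z":0,"rx":0,"ry":0,"rz":0},
    {"x":0,"y":-1,"z":0,"rx":0,"ry":0,"rz":0},
    {"x":0,"y":0,"z":0,"rx":0,"ry":0,"rz":0},
    {"x":0,"y":0,"z":0,"rx":0,"ry":0,"rz":0}
  ]
}}

```text
time_s: 18.15
ee_pos: [470.8, 259.3, 74.6]
ee_rot: [-179.9, 0.0, -134.9]
force: [1.6, -2.7, 4.3]
gripper_width: 29.5
gripper_force: 25.0
```

```bash
python3 look.py
```

```text
[-11.22 -47.74  74.59] [-0.91 -3.44  4.57] 29.6
  carriage_grip 0.89 [320.1 298.3] [-11.35 -47.77  66.  ]
  carriage_mark 0.98 [387.6 236.4] [-35.28 -13.28  42.  ]
  notch_mark 0.67 [376.8 225.6] [-36.93 -16.03  22.  ]
[-11.23 -47.8   74.58] [-2.5  -4.41  5.72] 30.0
  carriage_grip 0.61 [322.4 298.7] [-11.16 -46.77  66.  ]
  carriage_mark 0.75 [387.7 236.1] [-35.45 -13.29  42.  ]
  notch_mark 0.88 [377.9 225.8] [-36.82 -15.46  22.  ]
[-11.24 -47.84  74.58] [-1.08 -4.07  4.54] 29.9
  carriage_grip 0.97 [319.9 298.3] [-11.35 -47.98  66.  ]
  carriage_mark 0.88 [387.4 234.3] [-36.39 -13.55  42.  ]
  notch_mark 0.75 [381.2 224.5] [-37.57 -13.66  22.  ]
```

The detent is pulling the carriage in at about −4 N. I'll step until that pull reaches zero.

{"op": "move_arm", "data": {
  "plan": [
    {"x":0,"y":-1,"z":0,"rx":0,"ry":0,"rz":0},
    {"x":0,"y":0,"z":0,"rx":0,"ry":0,"rz":0},
    {"x":0,"y":0,"z":0,"rx":0,"ry":0,"rz":0},
    {"x":0,"y":0,"z":0,"rx":0,"ry":0,"rz":0}
  ]
}}

```text
time_s: 19.15
ee_pos: [471.7, 258.4, 74.5]
ee_rot: [-179.9, 0.0, -134.9]
force: [2.2, -6.0, 5.2]
gripper_width: 29.7
gripper_force: 25.0
```

```bash
python3 look.py
```

```text
[-11.23 -49.01  74.55] [-1.99 -5.56  4.73] 29.8
  carriage_grip 0.79 [321.  296.8] [-12.12 -48.67  66.  ]
  carriage_mark 0.87 [390.7 235.3] [-35.89 -13.01  42.  ]
  notch_mark 0.68 [382.  225.8] [-36.85 -14.39  22.  ]
[-11.23 -49.02  74.57] [-1.64 -5.81  4.86] 29.8
  carriage_grip 0.97 [320.2 299.2] [-10.92 -49.04  66.  ]
  carriage_mark 0.96 [388.9 231.8] [-37.73 -14.03  42.  ]
  notch_mark 0.95 [381.8 227.1] [-36.11 -14.48  22.  ]
[-11.24 -49.    74.54] [-1.32 -4.94  5.75] 30.0
  carriage_grip 0.74 [320.3 298.6] [-11.22 -48.99  66.  ]
  carriage_mark 0.67 [387.5 235.1] [-36.   -14.69  42.  ]
  notch_mark 0.81 [381.4 225.3] [-37.14 -14.74  22.  ]
```

{"op": "move_arm", "data": {
  "plan": [
    {"x":0,"y":-1,"z":0,"rx":0,"ry":0,"rz":0},
    {"x":0,"y":0,"z":0,"rx":0,"ry":0,"rz":0},
    {"x":0,"y":0,"z":0,"rx":0,"ry":0,"rz":0},
    {"x":0,"y":0,"z":0,"rx":0,"ry":0,"rz":0}
  ]
}}

```text
time_s: 20.15
ee_pos: [472.0, 258.1, 74.6]
ee_rot: [-179.9, 0.0, -134.9]
force: [0.8, -2.6, 5.0]
gripper_width: 29.8
gripper_force: 25.0
```

```bash
python3 look.py
```

```text
[-11.25 -49.43  74.54] [-1.65 -2.31  5.27] 29.9
  carriage_grip 0.95 [321.6 300. ] [-10.54 -48.8   66.  ]
  carriage_mark 0.68 [387.2 236.8] [-35.11 -15.18  42.  ]
  notch_mark 0.85 [380.5 224.8] [-37.43 -15.63  22.  ]
[-11.24 -49.44  74.55] [-0.73 -3.09  4.87] 29.9
  carriage_grip 0.95 [322.2 299. ] [-11.04 -48.52  66.  ]
  carriage_mark 0.93 [388.9 234.2] [-36.48 -14.35  42.  ]
  notch_mark 0.56 [383.6 225.5] [-37.04 -13.84  22.  ]
[-11.24 -49.43  74.54] [-1.43 -2.79  4.85] 29.9
  carriage_mark 0.69 [390.3 234.3] [-36.43 -13.62  42.  ]
  notch_mark 0.73 [379.3 223.4] [-38.23 -16.34  22.  ]
```

{"op": "move_arm", "data": {
  "plan": [
    {"x":0,"y":-0.8,"z":0,"rx":0,"ry":0,"rz":0},
    {"x":0,"y":0,"z":0,"rx":0,"ry":0,"rz":0},
    {"x":0,"y":0,"z":0,"rx":0,"ry":0,"rz":0},
    {"x":0,"y":0,"z":0,"rx":0,"ry":0,"rz":0},
    {"x":0,"y":0,"z":0,"rx":0,"ry":0,"rz":0}
  ]
}}

```text
time_s: 21.25
ee_pos: [472.2, 257.9, 74.5]
ee_rot: [-180.0, 0.0, -134.9]
force: [0.3, -1.6, 5.2]
gripper_width: 29.6
gripper_force: 25.0
```

```bash
python3 look.py n7.png; python3 - <<'E'
from h import *
f=cam('side'); im=f['img'].astype(int); B=((im[...,2]>im[...,0]+60)&(im[...,2]>90)).astype(np.uint8)
k,lab,st,_=cv2.connectedComponentsWithStats(cv2.erode(B,np.ones((5,5)))); i=1+np.argmax(st[1:,4])
P=stg(cloud(f,lab==i)); V=np.linalg.svd(P-np.median(P,0),full_matrices=False)[2]; print('cover normal',np.round(V[2],3))
for l in ('jar_blue','jar_white','vial_brown'): print(l,[np.round(q['point']) for q in landmark_of('side',l)[:1]])
E
```

```text
[-11.24 -49.66  74.56] [-1.46 -1.1   5.32] 29.9
  carriage_grip 0.96 [322.6 302.2] [ -9.43 -48.54  66.  ]
  carriage_mark 0.81 [387.5 235.5] [-35.78 -15.23  42.  ]
  notch_mark 0.87 [379.1 225.4] [-37.07 -16.58  22.  ]
[-11.24 -49.65  74.53] [-1.68 -0.38  5.72] 29.9
  carriage_grip 0.66 [320.2 298.4] [-11.35 -49.65  66.  ]
  carriage_mark 0.9 [387.9 234.2] [-36.46 -15.05  42.  ]
  notch_mark 0.58 [383.4 228.1] [-35.53 -14.06  22.  ]
[-11.26 -49.66  74.54] [-0.92 -0.41  6.49] 30.0
  carriage_grip 0.74 [320.5 297.5] [-11.8  -49.52  66.  ]
  carriage_mark 0.96 [389.  233.3] [-36.93 -14.5   42.  ]
  notch_mark 0.95 [381.8 224.9] [-37.37 -15.04  22.  ]
cover normal [ 1.     0.001 -0.025]
jar_blue [array([234., 253.])]
jar_white [array([253., 224.])]
vial_brown [array([252., 298.])]
```

View pics/n7.png

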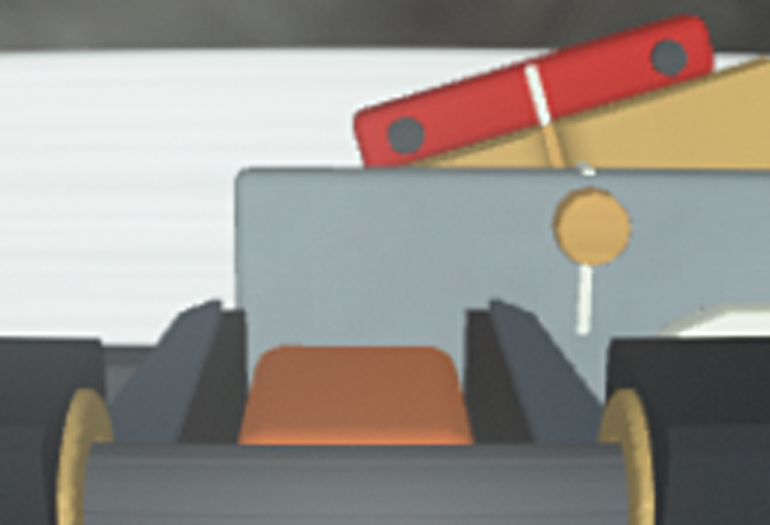

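The notch line, extended from (545,100) through (565,165), meets the screw at (590,227). The rail force is about 0 and the cover is upright within about 1.5°. The jars and vial haven't moved. Handing in.

```bash
python3 -c "
from workcell import *
print(job_done())"
```

```text
the job is handed in; nothing more can be done
None
```

I handed the job in with the cover upright to within about 1.5°, the carriage in the notch with its marks lined up, and the tab still gripped at 25 N. The jars and vial stayed where they were; the hand-in returned no verdict.

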